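# Lay the specimen box in its place and shut the collection drawer

### The arm

A 7-joint arm with a two-finger parallel gripper is mounted at the origin on the work surface. World frame = base frame: x ahead of the robot, y to its left, z up, the work surface at z = 0. Lengths are in m, angles in degrees, forces in N, time in s.
With the tool pointing down it reaches from about 0.425 to 0.925 m from the base axis. Payload 6.8 kg.
Tool frame: the origin (TCP) lies midway between the tips of the shut fingers; the grasp point (between the pads) lies 19 mm behind it (r.tcp_to_grasp is the distance from the TCP to the grasp point, in m); z points along the fingers, y is the line along which they close (so a half turn about z gives the same grasp; the last joint's range is limited). The gripper opens to 85 mm and grips with 20 to 120 N. Pads are 22 mm wide; open, the fingers measure 114 mm over their backs; the gripper's body (76 mm by 85 mm) begins 54 mm behind the grasp point. The pads swing forward as they close: fully open they stand 13 mm farther back than shut.
Start: joints at [-79.704, 27.33, 1.283, 89.118, -0.659, 63.558, -4.761], TCP at [0.192, 0.647, 0.231] pointing down, gripper open.
Joint ranges: [-169.35, 169.35], [-19.33, 120.38], [-80.79, 83.38], [13.8, 139.57], [-78.32, 258.32], [9.67, 109.79], [-169.56, 169.56]. Speed limits (degrees/s): [136.94, 136.94, 180, 180, 180, 180, 180].

### API

Orientations are given as [roll, pitch, yaw] about the fixed x, y, z axes, in that order (R = Rz(yaw) Ry(pitch) Rx(roll)).
In Python, from cell import r gives the robot as it stands.
- The arm moves only by the tool carry_out, never from a script. Its argument "targets" is a list that holds one entry, the list of rows, each a list of 7 numbers: the closure in counts, from 0 (fully open) to 255 (shut), then the shift along the tool's x, y, z in cm, then the turn, a rotation vector about the tool's x, y, z in degrees. In form: [[[fingers, x, y, z, wx, wy, wz], ...]]. A call has 1 to 12 rows; each row is the pose to reach, as a shift and turn from the pose commanded when the call began, along the tool's axes at that moment; what a row does not reach only later rows make up. A row lasts 1/8 s, in which the tool goes at most 62.5 mm and 10.7 degrees, less where a joint would pass 70% of its speed; a pose out of reach is approached as far as the arm can. A call with a gripper value outside its range is refused whole. The fingers move at their own pace and stop on an object; the grip force is fixed at half the most. Time passes only in rows, so rows that repeat a pose let the fingers close. It gives the time, the measured TCP pose, the force, the opening and the grip force at its end, in the units of the state.
- r.read_state(): the state, without advancing time (a new reading comes with each control period).
- r.grab_frame(name): name is "scene" or "top" or "wrist"; returns (picture, depth): 400x640x3 uint8, red, green, blue; 400x640 float32, m along the optical axis (not along the pixel's ray), 0 where there is no reading.
- r.camera_model(name): a dict with "vertical_fov" (degrees; the focal length in pixels is half the picture's height over the tangent of half this angle, whatever the lens; pixels are square), "cx", "cy" (the principal point, pixels), "xyz" and "attitude" of the camera in the world. Camera axes: x right, y down, z forward; pixel columns grow to the right and rows downward; lengths in m; the calibration is good to about 2 mm. A picture is of the moment at which its call begins: read the wrist's pose just before it. camera_model takes no time and is no camera call; for the wrist camera it gives the pose at the moment of the call.
- r.finish_job(): hands the job in; it is judged then, once.
The state is a dict: "t": time; "joint_positions": joint angles; "qvel": joint speeds; "joint_torque": joint torques, N m; "tcp_pos": TCP position; "orientation": TCP orientation; "contact_force": force on the tool from outside, world axes, zero at the start; "wrist_torque": the same for the moment, N m; "finger_gap": opening from 0.0 (shut) to 1.0 (fully open); "finger_force": force on a finger pad.
Only numpy, scipy, OpenCV 4.12 (cv2) and the standard library are available. Lean on these libraries where they do the work, as an engineer would, in place of code of your own. Each camera call takes 0.05 s, during which the arm holds its last target. There are 200 camera calls.

### The job

In the open collection drawer a flat card box stands on end, too tall for the drawer to shut. Push it over with the fingertips near its top, so that it falls flat onto the white card that marks its empty place and lies wholly within it, and then push the drawer fully shut. Nothing is to be gripped or lifted, no jar in the drawer may be knocked over, and the things on the counter stay where they are.

Things in the scene. Friction and masses are not known exactly. Their poses are not given: they have to be found in the camera images.
- carton: closed brown card box with paper labels, 90 x 50 x 140 mm, 150 to 260 g, standing on end on the drawer floor at the left or right end of the white card, its foot 5 to 21 mm over it. Origin: centre of that end; z: its length (up); x: its 90 mm width; y: its 50 mm thickness, roughly along the drawer's width. Friction underneath 0.48 to 0.72: pushed within 30 mm of its top it tips; near its foot it slides
- carton_mid (a point): the centre of that box (70 mm above the drawer floor while it stands, 25 mm when it lies on a broad side); axes as carton
- place (a point): centre of the white card, 184 mm along the drawer's width by 130 mm deep, flat on the grey-lined drawer floor 118 mm above the counter; it moves with the drawer. x: into the cabinet, the way the drawer shuts; y: left along the drawer's width; z: up. Fixed card trays of shells, 28 mm high, fill the drawer directly in front of and behind the card; the drawer's side walls, 55 mm high, are 205 mm to either side
- front_edge (a point): middle of the upper edge of the drawer's front, on its outer face, 186 mm above the counter; axes as place. The white front is 476 mm wide, 78 mm high, 18 mm thick and may be pushed anywhere; a card holder and cup pull, 84 mm wide, stand up to 15 mm out of its middle, from 20 mm below this edge downwards
- drawer (a joint): how far the drawer has been pushed in (m): 0 to 0.012 at the start (open), 0.221 is fully shut, against a stop. It slides with about 3 N of friction and stays where it is left
- vial: small closed amber jar, 32 mm across, 55 mm high, 70 g, standing at the other end of the white card from the box. Origin: centre of its underside
- slide_box: black box 80 x 38 x 28 mm lying in the right (-y) end of the row, beside the drawer's wall. Origin: centre of its underside, x along its length
- pill_jar: little clear jar with a white cap, 28 mm across, 36 mm high, 40 g, standing in the left (+y) end of the row. Origin: centre of its underside
- magnifier: magnifier lying on the counter in front of the drawer, left; 60 mm across, with a 95 mm handle, up to 14 mm high. Origin: under the lens
- calliper: steel calliper 200 mm long lying on the counter in front of the drawer, right; 11 mm high. Origin: middle of its bar
- wet_jar: amber jar with steel lid, 76 mm across, 115 mm high, on the counter left of the cabinet. Origin: centre of its underside
- small_jar: clear jar with white cap, 54 mm across, 80 mm high, on the counter right of the cabinet. Origin: centre of its underside
- whelk: shell 112 mm long, 68 mm high, on the counter to the right. Origin: under its middle
- opening (a point): on the fixed two-drawer white cabinet: middle of the upper edge of the opening that the drawer slides into, on the cabinet's front face, 193 mm above the counter (75 mm above the drawer floor); axes as place. The cabinet's top is 18 mm higher, and it reaches 240 mm to either side and 420 mm back. The shut drawer's front stands 18 mm out in front of it
- carton_top (a point): centre of the box's other end, at the top while it stands (140 mm from the origin of carton); axes as carton

How it is judged (in metres and radians):
On the way, in this order (a step that is already met when the one before it is completed fails the run):
1. the box lies flat on a broad side within the white card while the drawer is still open (z of carton_mid in the frame of place below 0.03 m and x of carton in the frame of place between -0.021 and 0.021 m and y of carton in the frame of place between -0.094 and 0.094 m and x of carton_top in the frame of place between -0.021 and 0.021 m and y of carton_top in the frame of place between -0.094 and 0.094 m and angle between carton's own z axis and vertical above 1.45 rad and value of joint drawer below 0.06 m), for 0.2 s.
2. the drawer is pushed fully shut (value of joint drawer above 0.216 m), for 0.2 s.
At the end, for the whole second after the job is handed in: drawer shut to 6 mm; the box at rest flat on a broad side within the white card (its two ends' centres within 21 mm of the card's centre in depth, 94 mm in width); both small jars upright, the amber one still in the drawer, 70 to 200 mm from the card's centre (value of joint drawer above 0.215 m and z of carton_mid in the frame of place below 0.03 m and x of carton in the frame of place between -0.021 and 0.021 m and y of carton in the frame of place between -0.094 and 0.094 m and x of carton_top in the frame of place between -0.021 and 0.021 m and y of carton_top in the frame of place between -0.094 and 0.094 m and linear speed of carton below 0.02 m/s and angle between each of vial, pill_jar's own z axis and vertical below 0.15 rad and horizontal distance between vial and place between 0.07 and 0.2 m); the robot touches nothing.
It fails at once if the box is lifted off the drawer floor instead of being tipped over its foot edge (z of carton_mid in the frame of place above 0.086 m or (angle between carton's own z axis and vertical above 0.8 rad and z of carton_mid in the frame of place above 0.078 m) or (angle between carton's own z axis and vertical above 1.2 rad and z of carton_mid in the frame of place above 0.06 m)).
It fails at once if a jar in the drawer is knocked over or lifted (angle between any of vial, pill_jar's own z axis and vertical above 0.5 rad or z of any of vial, pill_jar, slide_box in the frame of place above 0.02 m).
It fails at once if things on the counter are disturbed (distance of any of magnifier, calliper, wet_jar, small_jar, whelk from where it was at the start of the episode above 0.03 m).
It also fails if it takes over 54 s, if anything falls off the work surface, if the arm or the gripper's body presses on something with over 40 N, if the wrist force passes 120 N, or if a joint passes its speed limit or range.

## Working session

There is one attempt and no reset: what is moved stays moved. The work goes in short steps, Python scripts to look and compute and a tool call to move; the robot and the scene stay as the last step left them, time stands still between calls to the robot, and variables do not carry over. Pictures are saved under pics/ and viewed, at most 10 in all, crops included, and the job is handed in when it is done.

Besides the shell and the picture viewer there is one more tool, called after "Emit:" as name(argument=value, ...) on one line, values as JSON. carry_out: Moves the arm, as the interface text tells. Its arguments: {"type":"object","properties":{"targets":{"type":"array","items":{"type":"array","items":{"type":"array","items":{"type":"number"}}}}},"required":["targets"]}

```bash
mkdir -p pics; cat > h.py <<'E'
from cell import r
import numpy as np,cv2
from scipy.spatial.transform import Rotation as Ro
def cam(n):
    m=r.camera_model(n);return m
def cloud(n):
    m=r.camera_model(n);im,d=r.grab_frame(n)
    f=200/np.tan(np.radians(m['vertical_fov'])/2)
    v,u=np.mgrid[:400,:640]
    P=np.stack([(u-m['cx'])/f*d,(v-m['cy'])/f*d,d],-1)
    R=Ro.from_euler('xyz',m['attitude'],degrees=True).as_matrix()
    return im,d,P@R.T+np.array(m['xyz'])
E
python3 - <<'E'
from h import *
s=r.read_state();print(s['t'],s['tcp_pos'],s['orientation'])
for n in('scene','top'):
    print(r.camera_model(n))
    im,d,W=cloud(n);cv2.imwrite(f'pics/{n}.png',im[:,:,::-1]);np.savez(n,im=im,W=W,d=d);print((d>0).mean())
E
```

```text
0.0 [0.19142148 0.64666093 0.23031144] [-1.79894866e+02  7.46385050e-03  1.63513544e+02]
{'vertical_fov': 55.79159123624381, 'cx': 320.7494675980369, 'cy': 198.48831400934614, 'xyz': array([ 1.00159623, -0.24500428,  0.96324239]), 'attitude': array([-1.45843608e+02,  8.21495667e-02,  6.05082540e+01])}
0.9960234375
{'vertical_fov': 50.99624788253542, 'cx': 327.9310173749219, 'cy': 196.89684615104161, 'xyz': array([0.31138438, 0.00706857, 1.46009556]), 'attitude': array([-1.69859550e+02,  4.44099768e-02, -9.11069717e+01])}
0.995953125
```

View pics/scene.png

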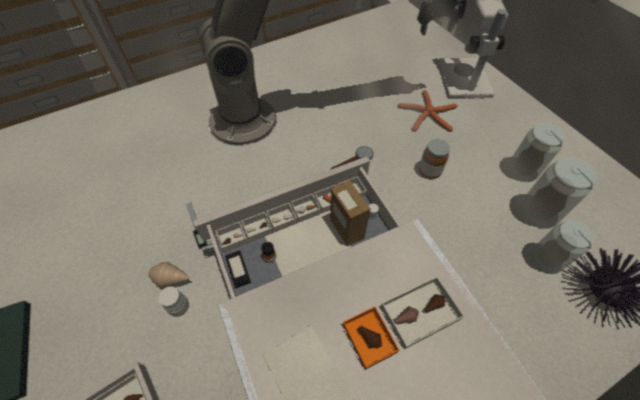

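View pics/top.png

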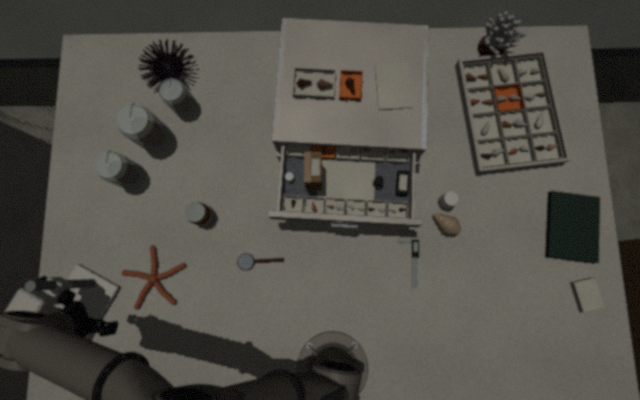

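The scene view shows the carton (350,212), left of the white card (315,245), with the amber jar at (268,250). The top view shows the drawer front at (345,217), the carton at (314,168), the vial at (379,183), the magnifier at (246,261) and the calliper at (415,262).

```bash
python3 - <<'E'
from h import *
for n in('scene','top'):
    z=np.load(n+'.npz');im=z['im'];W=z['W'];X,Y,Z=W[...,0],W[...,1],W[...,2]
    hsv=cv2.cvtColor(im,cv2.COLOR_RGB2HSV)
    print(n)
    def rect(nm,m):
        m=cv2.morphologyEx(m.astype(np.uint8),cv2.MORPH_OPEN,np.ones((2,2)))
        k,l,st,_=cv2.connectedComponentsWithStats(m)
        if k<2: print(nm,'none');return
        i=1+st[1:,4].argmax();p=W[l==i]
        c,s,a=cv2.minAreaRect((p[:,:2]*1000).astype(np.float32))
        print(nm,st[i],np.round(c),np.round(s),round(a,1),'z',np.round(np.percentile(p[:,2],[5,50,95])*1000), 'x',np.round(np.percentile(p[:,0],[2,98])*1000),'y',np.round(np.percentile(p[:,1],[2,98])*1000))
    reg=(X>.3)&(X<.8)&(abs(Y)<.35)
    rect('cartontop',reg&(Z>.245)&(Z<.275))
    rect('card',reg&(abs(Z-.118)<.01)&(hsv[...,2]>110)&(hsv[...,1]<90))
    rect('cabinet',(X>.4)&(abs(Z-.211)<.008))
    rect('frontrim',reg&(abs(Z-.186)<.006)&(X<.62))
    rect('vial',reg&(Z>.15)&(Z<.182)&(Y<0)&(hsv[...,2]<90)&(X>.53)&(Y>-.1))
E
```

```text
scene
cartontop [332 181  39  41 880] [742. -66.] [ 95. 623.] 46.8 z [245. 259. 261.] x [576. 662.] y [21. 72.]
card [ 266  212   85   66 2748] [777. -98.] [192. 501.] 77.8 z [118. 120. 123.] x [543. 697.] y [-147.    9.]
cabinet [  219   220   329   180 31641] [888. -23.] [591. 509.] 86.0 z [209. 212. 218.] x [ 702. 1083.] y [-300.  151.]
frontrim [ 194  158  177   71 1314] [ 565. -124.] [389. 818.] 49.1 z [176. 186. 189.] x [455. 498.] y [-276.  178.]
vial none
top
cartontop [305 153  17  31 520] [504.  42.] [388.  53.] 2.4 z [184. 259. 263.] x [574. 660.] y [24. 70.]
card [ 324  162   51   38 1584] [491. -71.] [357. 164.] 1.2 z [115. 120. 125.] x [543. 660.] y [-143.    1.]
cabinet [  273    19   156   132 16634] [ 939. -109.] [ 563. 1275.] 78.2 z [207. 212. 218.] x [ 697. 1108.] y [-314.  149.]
frontrim [268 211 156  15 895] [401. -67.] [520. 183.] 88.3 z [163. 186. 190.] x [451. 495.] y [-277.  177.]
vial none
```

```bash
python3 - <<'E'
from h import *
def line(P,nm):  # x = a + b*y robust
    P=P.astype(np.float32);vx,vy,x0,y0=cv2.fitLine(P,cv2.DIST_HUBER,0,.002,.01).ravel()
    b=vx/vy;print(nm,'x at y=0: %.4f slope %.4f deg %.2f'%(x0-b*y0,b,np.degrees(np.arctan(b))),len(P),P[:,1].min(),P[:,1].max())
for n in('scene','top'):
    z=np.load(n+'.npz');im=z['im'];W=z['W'];X,Y,Z=W[...,0],W[...,1],W[...,2]
    hsv=cv2.cvtColor(im,cv2.COLOR_RGB2HSV);print(n)
    def edge(m,lo,hi,f):
        o=[]
        for y in np.arange(lo,hi,.006):
            p=W[m&(abs(Y-y)<.003)]
            if len(p)>1:o.append([f(p[:,0]),y])
        return np.array(o)
    line(edge((abs(Z-.211)<.006)&(X>.6),-.27,.11,np.min),'cabinet front')
    fr=(abs(Z-.186)<.004)&(X<.52)&(X>.42)
    line(edge(fr,-.24,.13,np.min),'front outer');line(edge(fr,-.24,.13,np.max),'front inner')
    p=W[fr];print('front y',np.percentile(p[:,1],[1,99]))
    t=(Z>.25)&(Z<.27)&(X>.55)&(X<.68)&(abs(Y-.045)<.04)
    c,s,a=cv2.minAreaRect((W[t][:,:2]*1000).astype(np.float32));print('carton top',c,s,a,t.sum(),W[t].mean(0))
    c=(abs(Z-.119)<.006)&(hsv[...,2]>110)&(hsv[...,1]<90)&(X>.52)&(X<.69)&(Y<.03)&(Y>-.17)
    for g in(.56,.58,.6,.62,.64,.66,.68):
        q=W[c&(abs(X-g)<.006)]
        if len(q):print('card y at x',g,np.round(np.percentile(q[:,1],[1,99]),3))
    for g in(-.12,-.08,-.04,0):
        q=W[c&(abs(Y-g)<.006)]
        if len(q):print('card x at y',g,np.round(np.percentile(q[:,0],[1,99]),3))
    v=(Z>.145)&(Z<.18)&(X>.54)&(X<.68)&(Y<.0)&(Y>-.16);print('vial',v.sum(),np.median(W[v],0) if v.any() else'')
    v=(Z>.145)&(Z<.16)&(X>.54)&(X<.68)&(Y<.14)&(Y>.08);print('pill',v.sum(),np.median(W[v],0) if v.any() else'')
E
```

```text
scene
cabinet front x at y=0: 0.7015 slope 0.0746 deg 4.27 64 -0.27 0.108
front outer x at y=0: 0.4685 slope 0.0755 deg 4.32 62 -0.24 0.126
front inner x at y=0: 0.4862 slope 0.0753 deg 4.31 62 -0.24 0.126
front y [-0.28103307  0.18207636]
carton top (615.7064208984375, 46.361907958984375) (51.81352615356445, 93.50243377685547) 88.75678253173828 831 [0.61914006 0.0452162  0.25881971]
card y at x 0.56 [-0.136  0.007]
card y at x 0.58 [-0.138  0.008]
card y at x 0.6 [-0.146  0.007]
card y at x 0.62 [-0.152  0.007]
card y at x 0.64 [-0.152  0.008]
card y at x 0.66 [-0.094  0.027]
card x at y -0.12 [0.535 0.653]
card x at y -0.08 [0.538 0.655]
card x at y -0.04 [0.538 0.658]
card x at y 0 [0.521 0.662]
vial 112 [ 0.59319156 -0.15185926  0.17206435]
pill 81 [0.61547437 0.12508231 0.15396366]
top
cabinet front x at y=0: 0.7037 slope 0.0787 deg 4.50 64 -0.27 0.108
front outer x at y=0: 0.4710 slope 0.0761 deg 4.35 62 -0.24 0.126
front inner x at y=0: 0.4870 slope 0.0763 deg 4.37 62 -0.24 0.126
front y [-0.27833002  0.18559037]
carton top (618.3876342773438, 49.142276763916016) (47.52375793457031, 90.43824005126953) 89.15483093261719 511 [0.6180127  0.04903815 0.25914133]
card y at x 0.56 [-0.14   0.003]
card y at x 0.58 [-0.141  0.004]
card y at x 0.6 [-0.135  0.002]
card y at x 0.62 [-0.145  0.002]
card y at x 0.64 [-0.146  0.002]
card y at x 0.66 [-0.142  0.014]
card x at y -0.12 [0.545 0.66 ]
card x at y -0.08 [0.523 0.662]
card x at y -0.04 [0.524 0.664]
card x at y 0 [0.531 0.668]
vial 103 [ 0.59544198 -0.14503807  0.16079565]
pill 69 [0.6124972  0.12659912 0.15393604]
```

```bash
cat >> h.py <<'E'
PSI=-4.3;PL=np.array([.594,-.058,.118])
def D(x,y,z): # drawer(place) frame -> world
    return PL+Ro.from_euler('z',PSI,degrees=True).apply([x,y,z])
def inv(w): return Ro.from_euler('z',-PSI,degrees=True).apply(np.asarray(w)-PL)
def to(*ws,yaw=175.7):
    s=r.read_state();R=Ro.from_euler('xyz',s['orientation'],degrees=True)
    T=Ro.from_euler('xyz',[180,0,yaw],degrees=True)
    for w in ws:print(np.round(R.inv().apply(np.asarray(w)-s['tcp_pos'])*100,2),np.round((R.inv()*T).as_rotvec(degrees=True),2))
E
python3 - <<'E'
from h import *
s=r.read_state();to([.19,.647,.38],[.55,.03,.42])
E
```

```text
[  0.15  -0.04 -14.96] [ -0.1   -0.   -12.19]
[-51.88 -48.99 -18.87] [ -0.1   -0.   -12.19]
```

Emit:
carry_out(targets=[[[255,0,0,-6,0,0,0],[255,0,0,-12,0,0,0],[255,-4,-4,-16,0,0,-3],[255,-9,-8,-18,0,0,-6],[255,-14,-13,-19,0,0,-9],[255,-18,-17,-19,0,0,-12.2],[255,-22,-21,-19,0,0,-12.2],[255,-26,-25,-19,0,0,-12.2],[255,-30,-29,-19,0,0,-12.2],[255,-34,-33,-19,0,0,-12.2],[255,-38,-37,-19,0,0,-12.2],[255,-42,-41,-19,0,0,-12.2]]])

```text
t: 1.6
tcp_pos: [0.4783, 0.133, 0.4211]
orientation: [180.0, -0.0, 175.7]
contact_force: [0.5, 0.6, 0.8]
finger_gap: 0.001
finger_force: 0.0
```

Emit:
carry_out(targets=[[[255,-3,-3,0,0,0,0],[255,-6,-6,0,0,0,0],[255,-9,-8,0,0,0,0],[255,-9,-8,0,0,0,0]]])

```text
t: 2.1
tcp_pos: [0.5626, 0.046, 0.4205]
orientation: [-179.9, -0.0, 175.5]
contact_force: [-0.2, -0.1, 0.2]
finger_gap: -0.002
finger_force: 0.0
```

```bash
python3 - <<'E'
from h import *
s=r.read_state();print(s['t'],s['tcp_pos'],s['orientation'],s['joint_positions'])
print(r.camera_model('wrist'))
im,d,W=cloud('wrist');cv2.imwrite('pics/w1.png',im[:,:,::-1]);np.savez('w1',im=im,W=W,d=d)
E
```

```text
2.1 [0.56257265 0.04600437 0.42052378] [-1.79888065e+02 -4.19767891e-02  1.75456367e+02] [-35.68311895  10.12805777  29.44704008  90.40099485  -4.92046515
  80.85356035  79.62608957]
{'vertical_fov': 59.797197288740286, 'cx': 319.32989100501607, 'cy': 197.08566327299076, 'xyz': array([0.49303944, 0.05182728, 0.56286036]), 'attitude': array([1.63853629e+02, 6.14168439e-02, 8.54351633e+01])}
```

View pics/w1.png

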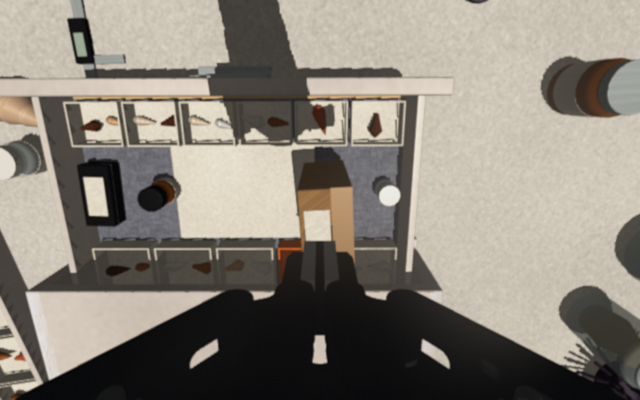

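The wrist view shows the card spanning columns 175–300 and rows 147–238, with the carton at (325,200), the vial at (155,193), the pill jar at (389,195) and both trays visible. Now I'll measure in the drawer frame.

```bash
python3 - <<'E'
from h import *
z=np.load('w1.npz');im=z['im'];W=z['W'];Z=W[...,2]
L=(W-PL)@Ro.from_euler('z',PSI,degrees=True).as_matrix()
hsv=cv2.cvtColor(im,cv2.COLOR_RGB2HSV)
x,y=L[...,0],L[...,1]
c=(abs(Z-.119)<.007)&(hsv[...,2]>150)&(hsv[...,1]<80)&(abs(x)<.09)&(y<.1)&(y>-.12)
for g in(-.05,-.03,0,.03,.05):
    q=y[c&(abs(x-g)<.004)]; print('card ymin,ymax at x',g,np.round(np.percentile(q,[1,99])*1000) if len(q) else'')
for g in(-.08,-.05,-.02,.01,.04):
    q=x[c&(abs(y-g)<.004)]; print('card x at y',g,np.round(np.percentile(q,[1,99])*1000) if len(q) else'')
t=(abs(Z-.258)<.01)&(abs(y-.105)<.05)&(abs(x)<.08)
t[250:]=0
for g in np.arange(-.035,.05,.01):
    q=y[t&(abs(x-g)<.004)]; print('top y at x',round(g,3),np.round(np.percentile(q,[2,98])*1000) if len(q)>4 else'')
for g in(.09,.1,.11,.12):
    q=x[t&(abs(y-g)<.003)]; print('top xmin at y',g,np.round(q.min()*1000) if len(q) else'')
# front face of carton
f=(Z>.16)&(Z<.24)&(abs(y-.105)<.035)&(x<-.02)&(x>-.06)
A=np.c_[np.ones(f.sum()),y[f],Z[f]-.2];print('front face x=',np.linalg.lstsq(A,x[f],rcond=None)[0],f.sum())
for nm,a in(('vial',(Z>.165)&(Z<.18)&(y<-.06)&(y>-.15)&(abs(x)<.06)),('pill',(Z>.145)&(Z<.16)&(y>.14)&(y<.2)&(abs(x)<.06)),('traybackedge',(abs(Z-.146)<.006)&(x>.05)&(x<.085)&(y<.04)&(y>-.1)),('frontrim',(abs(Z-.186)<.004)&(x<-.08)&(x>-.16)),('trayfront',(abs(Z-.146)<.006)&(x<-.05)&(x>-.1)&(abs(y)<.1))):
    if a.sum():print(nm,a.sum(),np.round(np.median(L[a],0)*1000),'x',np.round(np.percentile(x[a],[2,98])*1000),'y',np.round(np.percentile(y[a],[2,98])*1000))
E
```

```text
card ymin,ymax at x -0.05 [-88.  91.]
card ymin,ymax at x -0.03 [-88.  63.]
card ymin,ymax at x 0 [-83.  66.]
card ymin,ymax at x 0.03 [-89.  68.]
card ymin,ymax at x 0.05 [-89.  71.]
card x at y -0.08 [-89.  75.]
card x at y -0.05 [-89.  75.]
card x at y -0.02 [-89.  75.]
card x at y 0.01 [-64.  75.]
card x at y 0.04 [-47.  76.]
top y at x -0.035 
top y at x -0.025 [ 82. 129.]
top y at x -0.015 [ 82. 130.]
top y at x -0.005 [ 82. 130.]
top y at x 0.005 [ 83. 131.]
top y at x 0.015 [ 84. 132.]
top y at x 0.025 [ 84. 133.]
top y at x 0.035 
top y at x 0.045 
top xmin at y 0.09 -28.0
top xmin at y 0.1 -28.0
top xmin at y 0.11 -30.0
top xmin at y 0.12 -30.0
front face x= [-0.02025325 -0.07626513 -0.00210042] 771
vial 549 [  6. -96.  55.] x [-7. 20.] y [-111.  -84.]
pill 490 [  5. 184.  36.] x [-54.  20.] y [143. 198.]
traybackedge 317 [ 81. -28.  27.] x [80. 83.] y [-97.  38.]
frontrim 8173 [-119.    5.   68.] x [-127. -110.] y [-220.  230.]
trayfront 952 [-66.  -1.  27.] x [-99. -52.] y [-89.  89.]
```

```bash
python3 - <<'E'
from h import *
for n,cols in(('w1',(230,)),('top',(350,))):
    z=np.load(n+'.npz');im=z['im'];W=z['W']
    L=(W-PL)@Ro.from_euler('z',PSI,degrees=True).as_matrix()
    for c in cols:
        o=[(v,)+tuple(np.round(L[v,c]*1000).astype(int))+(int(im[v,c].mean()),) for v in range(400) if -.1<L[v,c,0]<.1 and L[v,c,2]<.08]
        print(n,c,[q for q in o if abs(q[1])>45 ])
E
```

```text
w1 230 [(105, np.int64(-99), np.int64(-9), np.int64(2), 73), (106, np.int64(-98), np.int64(-9), np.int64(2), 72), (107, np.int64(-97), np.int64(-9), np.int64(2), 71), (108, np.int64(-96), np.int64(-9), np.int64(3), 72), (109, np.int64(-94), np.int64(-9), np.int64(2), 72), (110, np.int64(-93), np.int64(-9), np.int64(1), 71), (111, np.int64(-92), np.int64(-9), np.int64(1), 71), (112, np.int64(-91), np.int64(-9), np.int64(2), 71), (113, np.int64(-90), np.int64(-9), np.int64(2), 69), (114, np.int64(-88), np.int64(-9), np.int64(3), 70), (115, np.int64(-87), np.int64(-10), np.int64(1), 70), (116, np.int64(-86), np.int64(-10), np.int64(2), 71), (117, np.int64(-85), np.int64(-10), np.int64(0), 74), (118, np.int64(-84), np.int64(-10), np.int64(1), 77), (119, np.int64(-82), np.int64(-10), np.int64(3), 80), (120, np.int64(-81), np.int64(-10), np.int64(1), 86), (121, np.int64(-80), np.int64(-10), np.int64(3), 102), (122, np.int64(-79), np.int64(-10), np.int64(1), 124), (123, np.int64(-77), np.int64(-11), np.int64(1), 120), (124, np.int64(-76), np.int64(-10), np.int64(3), 96), (125, np.int64(-75)
[... 4323 characters left out ...]
64(-57), np.int64(-14), np.int64(0), 98), (202, np.int64(-61), np.int64(-14), np.int64(4), 105), (203, np.int64(-64), np.int64(-14), np.int64(2), 109), (204, np.int64(-66), np.int64(-15), np.int64(-2), 106), (205, np.int64(-71), np.int64(-14), np.int64(8), 98), (206, np.int64(-74), np.int64(-15), np.int64(9), 93), (207, np.int64(-78), np.int64(-15), np.int64(12), 89), (208, np.int64(-80), np.int64(-15), np.int64(3), 92), (209, np.int64(-83), np.int64(-15), np.int64(1), 100), (210, np.int64(-87), np.int64(-15), np.int64(3), 105), (211, np.int64(-89), np.int64(-16), np.int64(-3), 110), (212, np.int64(-93), np.int64(-16), np.int64(2), 112), (213, np.int64(-97), np.int64(-16), np.int64(8), 106)]
```

```bash
cat >> h.py <<'E'
PL=PL+Ro.from_euler('z',PSI,degrees=True).apply([.012,.0035,0])
E
python3 - <<'E'
from h import *
print(PL);to(D(.012,.18,.25),D(.012,.18,.12),D(.012,.15,.12),D(.012,.085,.12))
E
```

```text
[ 0.60622865 -0.0554096   0.118     ]
[-6.4   8.07  5.24] [-0.05 -0.07 -0.11]
[-6.42  8.08 18.24] [-0.05 -0.07 -0.11]
[-6.42  5.08 18.25] [-0.05 -0.07 -0.11]
[-6.43 -1.42 18.25] [-0.05 -0.07 -0.11]
```

Emit:
carry_out(targets=[[[255,-3,4,0,0,0,0],[255,-6.4,8,3,0,0,0],[255,-6.4,8,8,0,0,0],[255,-6.4,8,13,0,0,0],[255,-6.4,8,18.2,0,0,0],[255,-6.4,8,18.2,0,0,0],[255,-6.4,6.5,18.2,0,0,0],[255,-6.4,5.5,18.2,0,0,0],[255,-6.4,4.8,18.2,0,0,0],[255,-6.4,4.1,18.2,0,0,0],[255,-6.4,3.4,18.2,0,0,0],[255,-6.4,2.7,18.2,0,0,0]]])

```text
t: 3.65
tcp_pos: [0.6275, 0.0703, 0.2393]
orientation: [180.0, 0.0, 175.7]
contact_force: [0.4, 0.3, -0.3]
finger_gap: 0.005
finger_force: 0.2
```

```bash
python3 - <<'E'
from h import *
s=r.read_state();print(s['tcp_pos'],inv(s['tcp_pos']),s['contact_force'])
im,d,W=cloud('scene');L=(W-PL)@Ro.from_euler('z',PSI,degrees=True).as_matrix()
cv2.imwrite('pics/s2.png',cv2.resize(im[140:300,180:440,::-1],None,fx=2.5,fy=2.5))
E
```

```text
[0.62753701 0.07028764 0.2393201 ] [0.01182377 0.12694109 0.1213201 ] [ 0.37242075  0.34907944 -0.30145652]
```

View pics/s2.png

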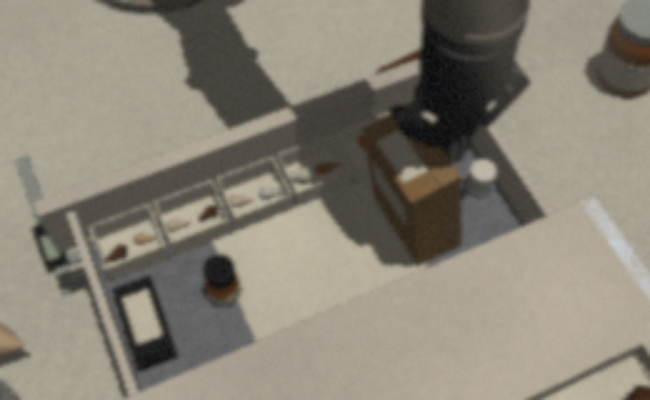

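The box is tipping cleanly about its foot (crop pixel 420,190), with the vial clear at (220,275). I'll go on.

Emit:
carry_out(targets=[[[255,0,-0.7,0,0,0,0],[255,0,-1.4,0,0,0,0],[255,0,-2.1,0,0,0,0],[255,0,-2.8,0,0,0,0],[255,0,-3.5,0,0,0,0],[255,0,-4.2,0,0,0,0],[255,0,-4.4,0,0,0,0],[255,0,-4.4,0,0,0,0],[255,0,-4.4,-4,0,0,0],[255,0,-4.4,-9,0,0,0],[255,4,-4.4,-14,0,0,0],[255,8,-4.4,-18,0,0,0]]])

```text
t: 5.2
tcp_pos: [0.5439, 0.033, 0.421]
orientation: [180.0, 0.1, 175.7]
contact_force: [0.2, 0.9, 0.1]
finger_gap: 0.004
finger_force: 0.0
```

```bash
cat > m.py <<'E'
from h import *
s=r.read_state();print(s['t'],s['tcp_pos'],inv(s['tcp_pos']))
for n in('wrist','scene'):
    im,d,W=cloud(n);L=(W-PL)@Ro.from_euler('z',PSI,degrees=True).as_matrix();x,y,z=L[...,0],L[...,1],L[...,2]
    t=(abs(z-.05)<.01)&(abs(x)<.085)&(y<.11)&(y>-.078)
    if n=='wrist':cv2.imwrite('pics/w_%d.png'%(s['t']*100),im[:,:,::-1])
    m=cv2.morphologyEx(t.astype(np.uint8),cv2.MORPH_OPEN,np.ones((3,3)))>0
    c,sz,a=cv2.minAreaRect((L[m&t][:,:2]*1000).astype(np.float32));print(n,'lying',np.round(c,1),np.round(sz,1),round(a,2),m.sum(),'z',np.median(z[t]))
    for g in(-.03,0,.03,.06):
        q=x[t&m&(abs(y-g)<.004)];print(' x at y',g,np.round(np.percentile(q,[2,98])*1000,1) if len(q)>3 else'')
    a=(z>.047)&(z<.062)&(y<-.08)&(y>-.13)&(abs(x)<.06)
    print(' vial',np.round(np.median(L[a],0)*1000))
    e=(abs(z-.03)<.006)&(abs(y)<.12);print(' tray inner',np.round([x[e&(x<-.04)&(x>-.09)].max()*1000,np.percentile(x[e&(x>.055)&(x<.09)],3)*1000],1))
    p=W[(abs(W[...,2]-.186)<.004)&(abs(L[...,1])<.2)&(x<-.09)&(x>-.18)]
    q=(p-PL)@Ro.from_euler('z',PSI,degrees=True).as_matrix();print(' front outer x',np.round(np.percentile(q[:,0],3)*1000,1))
E
python3 m.py; ls pics
```

```text
5.2 [0.54392674 0.03300882 0.42103745] [-0.06875604  0.08349821  0.30303745]
wrist lying [10.2  5.4] [ 92.5 141.5] 2.86 8268 z 0.0504754390767011
 x at y -0.03 [-33.6  55.7]
 x at y 0 [-35.3  54. ]
 x at y 0.03 [-36.8  52.8]
 x at y 0.06 [-38.4  44.4]
 vial [  -6. -100.   55.]
 tray inner [-63.6  68.4]
 front outer x -139.5
scene lying [7.  3.5] [ 93.8 141.3] 2.69 2126 z 0.051351714962569295
 x at y -0.03 [-34.7  54.8]
 x at y 0 [-37.4  52.7]
 x at y 0.03 [-37.9  51.5]
 x at y 0.06 [-39.9  49.7]
 vial [  -5. -104.   56.]
 tray inner [-64.5  55.3]
 front outer x -141.6
s2.png
scene.png
top.png
w1.png
w_520.png
```

Box lies flat within the card (ends' depth about 5 and 12 mm, width about +75 and −66 mm), and the vial is upright and clear. Next is shutting the drawer.

```bash
python3 - <<'E'
from h import *
to(D(-.17,0,.30),D(-.17,0,.056),D(.063,0,.056))
E
```

```text
[10.13 -8.31  0.58] [0.27 0.43 0.05]
[10.31 -8.42 24.98] [0.27 0.43 0.05]
[-12.99  -8.44  25.15] [0.27 0.43 0.05]
```

View pics/w_520.png

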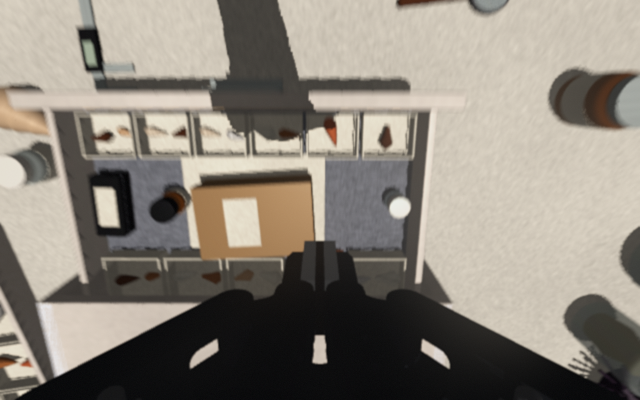

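The box (255,218) lies flat on the card with margin all round. The vial (168,208) and the pill jar (399,206) are both upright.

Emit:
carry_out(targets=[[[255,5,-4,0,0,0,0],[255,10.1,-8.3,0,0,0,0],[255,10.1,-8.3,5,0,0,0],[255,10.1,-8.3,10,0,0,0],[255,10.1,-8.3,15,0,0,0],[255,10.1,-8.3,20,0,0,0],[255,10.1,-8.3,24.9,0,0,0],[255,10.1,-8.3,24.9,0,0,0]]])

```text
t: 6.3
tcp_pos: [0.4348, -0.0427, 0.1676]
orientation: [-179.8, -0.4, 175.7]
contact_force: [0.1, -0.2, 0.7]
finger_gap: 0.001
finger_force: 0.0
```

Emit:
carry_out(targets=[[[255,-0.8,0,0,0,0,0],[255,-1.2,0,0,0,0,0],[255,-1.6,0,0,0,0,0],[255,-2.0,0,0,0,0,0],[255,-2.5,0,0,0,0,0],[255,-3.2,0,0,0,0,0],[255,-4,0,0,0,0,0],[255,-4.8,0,0,0,0,0],[255,-5.6,0,0,0,0,0],[255,-6.4,0,0,0,0,0],[255,-7.2,0,0,0,0,0],[255,-8,0,0,0,0,0]]])

```text
t: 7.8
tcp_pos: [0.5178, -0.0487, 0.1702]
orientation: [-180.0, -0.0, 175.7]
contact_force: [-3.4, -1.0, 2.3]
finger_gap: 0.001
finger_force: 1.8
```

Emit:
carry_out(targets=[[[255,-0.8,0,0,0,0,0],[255,-1.7,0,0,0,0,0],[255,-2.6,0,0,0,0,0],[255,-3.5,0,0,0,0,0],[255,-4.4,0,0,0,0,0],[255,-5.3,0,0,0,0,0],[255,-6.2,0,0,0,0,0],[255,-7.1,0,0,0,0,0],[255,-8,0,0,0,0,0],[255,-8.9,0,0,0,0,0],[255,-9.8,0,0,0,0,0],[255,-10.6,0,0,0,0,0]]])

```text
t: 9.3
tcp_pos: [0.6237, -0.0567, 0.1703]
orientation: [-180.0, 0.0, 175.7]
contact_force: [-3.6, -2.2, 2.6]
finger_gap: -0.001
finger_force: 1.8
```

Emit:
carry_out(targets=[[[255,-0.7,0,0,0,0,0],[255,-1.4,0,0,0,0,0],[255,-2.0,0,0,0,0,0],[255,-2.5,0,0,0,0,0],[255,-3.0,0,0,0,0,0],[255,-3.4,0,0,0,0,0],[255,-3.7,0,0,0,0,0],[255,-4.0,0,0,0,0,0],[255,-4.2,0,0,0,0,0]]])

```text
t: 10.42
tcp_pos: [0.665, -0.0596, 0.1702]
orientation: [180.0, -0.0, 175.7]
contact_force: [-3.0, -1.6, 0.3]
finger_gap: 0.002
finger_force: 1.6
```

Emit:
carry_out(targets=[[[255,-0.2,0,0,0,0,0],[255,-0.4,0,0,0,0,0],[255,-0.6,0,0,0,0,0],[255,-0.6,0,0,0,0,0]]])

```text
t: 10.92
tcp_pos: [0.6687, -0.0599, 0.1702]
orientation: [180.0, -0.3, 175.7]
contact_force: [-11.9, 0.3, 7.1]
finger_gap: -0.002
finger_force: 5.6
```

Emit:
carry_out(targets=[[[255,-0.2,0,0,0,0,0],[255,-0.2,0,0,0,0,0],[255,-0.2,0,0,0,0,0],[255,1,0,0,0,0,0],[255,4,0,0,0,0,0],[255,9,0,0,0,0,0],[255,14,0,-4,0,0,0],[255,17,0,-9,0,0,0],[255,19,0,-14,0,0,0],[255,19,0,-14,0,0,0]]])

```text
t: 12.18
tcp_pos: [0.4835, -0.0454, 0.3146]
orientation: [179.7, 0.6, 175.8]
contact_force: [0.9, -0.3, -1.1]
finger_gap: 0.001
finger_force: 0.0
```

```bash
python3 - <<'E'
from h import *
s=r.read_state();print(s['t'],s['tcp_pos'],s['contact_force'])
im,d,W=cloud('top')
cv2.imwrite('pics/s3.png',im[:,:,::-1])
for n in('top','wrist'):
    im,d,W=cloud(n);L=(W-PL)@Ro.from_euler('z',PSI,degrees=True).as_matrix();x,y,Z=L[...,0],L[...,1],W[...,2]
    f=(abs(Z-.186)<.004)&(abs(y)<.22)&(x>.04)&(x<.13);c=(abs(Z-.211)<.006)&(abs(y)<.22)&(x>.05)
    print(n,f.sum(),np.percentile(x[f],[3,50]) if f.any() else'',np.percentile(x[c],.5))
E
```

```text
12.175 [ 0.48348618 -0.04540935  0.31460705] [ 0.86716439 -0.29956674 -1.11005128]
top 684 [0.07458432 0.08300771] 0.09334605027963515Traceback (most recent call last):
  File "<stdin>", line 8, in <module>
    return _quantile_unchecked(
        a, q, axis, out, overwrite_input, method, keepdims, weights)
    return _ureduce(a,
                    func=_quantile_ureduce_func,
    ...<5 lines>...
                    overwrite_input=overwrite_input,
                    method=method)
    r = func(a, **kwargs)
    result = _quantile(arr,
                       quantiles=q,
    ...<2 lines>...
                       out=out,
                       weights=wgt)
    slices_having_nans = np.isnan(arr[-1, ...])
                                  ~~~^^^^^^^^^
IndexError: index -1 is out of bounds for axis 0 with size 0
```

View pics/s3.png

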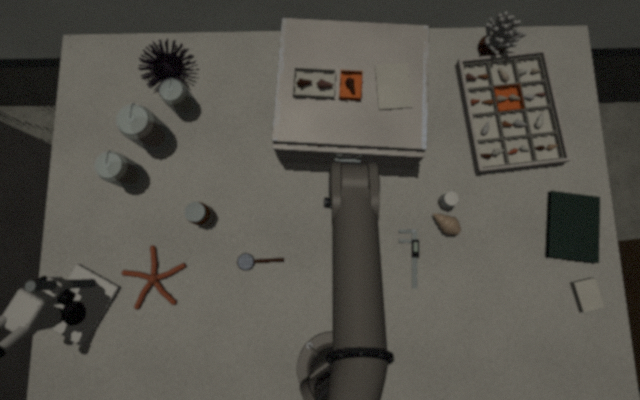

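The front stands about 18 mm out from the cabinet at (347,158), so the drawer is shut. The counter items look undisturbed and the arm is clear.

```bash
python3 -c "
from cell import r
print(r.finish_job())"
```

```text
the job is handed in; nothing more can be done
None
```

I tipped the box flat onto the white card, measured within its limits, pushed the drawer against its stop (front about 18.7 mm out from the cabinet, 18 mm when shut) and handed the job in at about 12 s; no verdict came back, and the inside of the drawer was not seen after shutting.

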